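# Slide the sample box down the loading lane

## Task

Push the green sample box along the plate, into the lane between the two blue rails and all the way home against the black end stop, so that the reader head can read it. Neither the box nor the robot may touch either rail at any time, so line the box up with the lane before it goes in. Only push the box, with the fingertips or the outside of the fingers: do not lift or tip it; leave everything else where it is and end clear of the box.

Things in the scene. Friction and masses are not known exactly. Their poses are not given: they have to be found in the camera images.
- green_box: Green snap-lid plastic box, loose, 0.2 to 0.45 kg. Body 98 mm wide (own x), 142 long (own y), 48 high; lid lip up to 3 mm more on each long side. Origin: centre of underside. Starts flat on the bare apron before the lane mouth, long side roughly along the lane, skewed up to 0.15 rad, up to 20 mm off the centre line. Slides with 1 to 4 N of push.
- lane: Fixed white plate (x -200 to +235 mm, 164 wide, top at z = 4) with two blue rails, black end stop, white reader head behind it. Origin at worktop level on the centre line, 10 mm before the lane mouth; x = direction of travel (bare apron to stop), y left, z up. Rails x = 10 to 180; stop face x = 180, 30 high above plate; head 62 high. A thin blue line marks the apron's centre line.
- left_rail: Blue guide rail on the left of travel (lane y from +64 to +78 mm), 170 mm long, 14 mm wide, 22 mm high above the plate; fixed. Origin under its centre line at lane x = 0, y = +71 mm, on the plate's top; axes as the lane's. The clear width between the rails is 128 mm.
- right_rail: Blue guide rail on the right of travel (lane y from -78 to -64 mm), otherwise like the left one; origin at lane x = 0, y = -71 mm, on the plate's top.
- mouth (a point): Point on the plate's top at the middle of the lane mouth, where the rails begin (lane x = 10 mm).
- home (a point): Point on the plate's top where the origin of the green box lies when the box is straight, central and against the stop (lane x = 109 mm).
- yellow_box: Yellow snap-lid box, 106 x 145 x 52 mm, loose bystander; origin at the centre of its underside. To its right, beyond y = -0.4 m, stand the steel post and boards of a shelf rack: keep the arm clear of them.
- timer: Small white digital timer lying on its back, 58 x 62 x 17 mm, loose bystander; origin at the centre of its underside.
- film_roll: White roll of sealing film standing on end, 52 mm across, 50 mm high, loose bystander; origin at the centre of its underside.
- culture_dish: Closed culture dish with red medium, 62 mm across, 15 mm high, loose bystander; origin at the centre of its underside.

How it is judged:
By the outcome, as a careful person would: the job done as asked, in the order asked, and still so for the second after the job is handed in, with the robot touching nothing.
It also fails if it takes over 72 s, if anything falls off the work surface, if the arm or the gripper's body presses on something with over 40 N, if the wrist force passes 120 N, or if a joint passes its speed limit or range.

## Robot

A 6-joint arm with a two-finger parallel gripper is mounted at the origin on a cart in front of the work surface, level with it; the furniture and walls round the work are solid. World frame = base frame: x ahead of the robot, y to its left, z up, the work surface at z = 0. Lengths are in mm, angles in degrees, forces in N, time in s.
With the tool pointing down it reaches from about 300 to 850 mm from the base axis. Payload 4.2 kg.
Tool frame: the origin (TCP) lies midway between the tips of the shut fingers; the grasp point (between the pads) lies 19 mm behind it (env.tcp_to_grasp is the distance from the TCP to the grasp point, in mm); z points along the fingers, x is the direction in which the jaws open and shut, and the axes are right-handed (so a half turn about z gives the same grasp; the last joint's range is limited). The gripper opens to 91 mm and grips with 3 to 60 N. Pads are 32 mm wide; open, the fingers measure 118 mm over their backs; the gripper's body (76 mm by 178 mm) begins 60 mm behind the grasp point.
Start: joints at [-69.844, 18.312, 89.639, -0, 72.044, -1.146], TCP at [208.898, -535.728, 213.976] pointing down, gripper open.
Joint ranges: [-177.97, 177.97], [-48.28, 115.42], [12.27, 149.76], [-77.06, 257.06], [2.81, 150.46], [-146.56, 146.56]. Speed limits (degrees/s): [147.25, 147.25, 180, 180, 180, 180].

## Interface

Orientations are given as [roll, pitch, yaw] about the fixed x, y, z axes, in that order (R = Rz(yaw) Ry(pitch) Rx(roll)).
In Python, from workcell import env gives the robot as it stands.
- The arm moves only by the tool drive_tool, never from a script. Its argument "motion" is a list of rows, each a list of 2 entries, a list of its own where there are three numbers: the shift along the world's x, y, z in m, then the turn, a rotation vector about the world's x, y, z in rad. In form: [[[dx, dy, dz], [wx, wy, wz]], ...]. A call has exactly 10 rows; each row shifts and turns the commanded pose from where the row before left it; what a row does not reach is not made up. A row lasts 1/12 s, in which the tool goes at most 41.7 mm and 7.16 degrees, less where a joint would pass 70% of its speed; a pose out of reach is approached as far as the arm can. A call is refused whole if a number of a shift passes 0.0417 or a number of a turn 0.125, either way. A call with a gripper value outside its range is refused whole. "claw" is the opening, from 0 (shut) to 1 (fully open), set as the call begins (left out, the last holds). The fingers move at their own pace and stop on an object; "force" is the grip in N (left out, the last holds). Time passes only in rows, so rows that do not move let the fingers close, or fill a call up. It gives the time, the measured TCP pose, the force and the opening at its end, in the units of the state.
- env.state(): the state, without advancing time (a new reading comes with each control period).
- env.grab_frame(name): name is "scene" or "top" or "wrist"; returns the picture (420x560x3 uint8, red, green, blue); there is no depth.
- env.camera_params(name): a dict with "fov_y" (degrees; the focal length in pixels is half the picture's height over the tangent of half this angle, whatever the lens; pixels are square), "cx", "cy" (the principal point, pixels), "pose" (4x4, takes a point from camera to world coordinates). Camera axes: x right, y down, z forward; pixel columns grow to the right and rows downward; lengths in mm; the calibration is good to about 2 mm. A picture is of the moment at which its call begins: read the wrist's pose just before it. camera_params takes no time and is no camera call; for the wrist camera it gives the pose at the moment of the call.
- env.job_done(): hands the job in, once; it reports no verdict.
The state is a dict: "time_s": time; "qpos": joint angles; "qvel": joint speeds; "effort": joint torques, N m; "ee_pos": TCP position; "ee_rot": TCP orientation; "force": force on the tool from outside, world axes, zero at the start; "torque": the same for the moment, N m; "gripper_width": finger opening in mm.
Only numpy, scipy, OpenCV 4.12 (cv2) and the standard library are available. Lean on these libraries where they do the work, as an engineer would, in place of code of your own. Each camera call takes 0.05 s, during which the arm holds its last target.

## Working session

There is one attempt and no reset: what is moved stays moved. The work goes in short steps, Python scripts to look and compute and a tool call to move; the robot and the scene stay as the last step left them, time stands still between calls to the robot, and variables do not carry over. Pictures are saved under pics/ and viewed, and the job is handed in when it is done.

Besides the shell and the picture viewer there is one more tool, called after ">>>" in YAML: its name, and indented under it one key for each argument. drive_tool: Moves the arm, as the interface text tells. Its arguments: {"type":"object","properties":{"motion":{"type":"array","items":{"type":"array"}},"claw":{"type":"number"},"force":{"type":"number"}},"required":["motion"]}

```bash
mkdir -p pics; ls
python3 - <<'E'
from workcell import env
import cv2
print(env.state())
for n in ["scene","top"]:
    im=env.grab_frame(n); cv2.imwrite(f"pics/{n}0.png",im[:,:,::-1])
    p=env.camera_params(n); print(n,p)
E
```

```text
pics
{'time_s': 0.0, 'qpos': array([-6.98419904e+01,  1.83528528e+01,  8.97075011e+01,  1.13852655e-03,
        7.20440367e+01, -1.14633886e+00]), 'qvel': array([ 0.00903391, -0.00651996,  0.12986539, -0.04995391,  0.06560887,
        0.0822287 ]), 'effort': array([-1.03645081e-03, -4.12467563e+01, -2.31971669e+01,  7.25041190e-02,
        4.57888981e-02, -1.37330294e-04]), 'ee_pos': array([ 208.73519798, -535.22179939,  213.1007231 ]), 'ee_rot': array([-1.79996829e+02,  1.04348016e-01, -6.86960006e+01]), 'force': array([ 0.62119123, -0.09486395,  0.34624819]), 'torque': array([ 0.02536169, -0.00680676,  0.0026134 ]), 'gripper_width': 91.16664125055763}
scene {'fov_y': 56.24769201953197, 'cx': 282.66390367742605, 'cy': 209.76685692790096, 'pose': array([[-7.92406277e-01, -2.85946394e-01,  5.38819962e-01,
         3.13649741e+00],
       [-6.09991573e-01,  3.73777365e-01, -6.98713648e-01,
         7.35839925e+02],
       [-1.60405763e-03, -8.82340717e-01, -4.70608421e-01,
         4.79403975e+02],
       [ 0.00000000e+00,  0.00000000e+00,  0.00000000e+00,
         1.00000000e+00]])}
top {'fov_y': 51.57772093480091, 'cx': 276.34993464985934, 'cy': 211.74634078379825, 'pose': array([[ 6.73600996e-05, -9.95935516e-01,  9.00691042e-02,
         4.31364621e+02],
       [-9.99468040e-01, -3.00450905e-03, -3.24747651e-02,
         8.34502999e+01],
       [ 3.26133854e-02, -9.00190035e-02, -9.95405920e-01,
         1.13538812e+03],
       [ 0.00000000e+00,  0.00000000e+00,  0.00000000e+00,
         1.00000000e+00]])}
```

View pics/scene0.png

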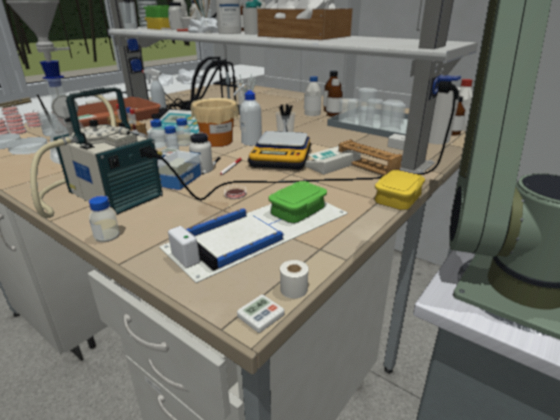

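View pics/top0.png

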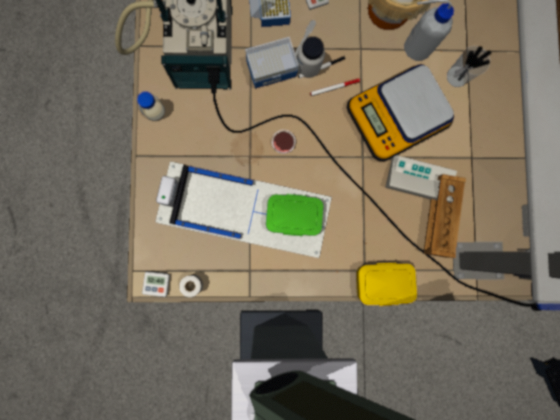

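```bash
cat > h.py <<'E'
import numpy as np, cv2
from workcell import env
def ray(n,px,z,p=None):
    p=p or env.camera_params(n); f=210/np.tan(np.radians(p['fov_y'])/2)
    px=np.atleast_2d(px).astype(float)
    d=np.c_[(px[:,0]-p['cx'])/f,(px[:,1]-p['cy'])/f,np.ones(len(px))]@p['pose'][:3,:3].T
    o=p['pose'][:3,3]; t=(z-o[2])/d[:,2]
    return (o+d*t[:,None])[:,:2]
def proj(n,P,p=None):
    p=p or env.camera_params(n); f=210/np.tan(np.radians(p['fov_y'])/2)
    c=(np.atleast_2d(P)-p['pose'][:3,3])@p['pose'][:3,:3]
    return np.c_[p['cx']+f*c[:,0]/c[:,2],p['cy']+f*c[:,1]/c[:,2]]
E
python3 - <<'E'
import cv2
im=cv2.imread("pics/top0.png")
c=im[150:300,140:340]; cv2.imwrite("pics/c0.png",cv2.resize(c,None,fx=4,fy=4,interpolation=cv2.INTER_CUBIC))
im=cv2.imread("pics/scene0.png")
c=im[170:280,155:355]; cv2.imwrite("pics/c1.png",cv2.resize(c,None,fx=4,fy=4,interpolation=cv2.INTER_CUBIC))
E
```

```text
(no output)
```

View pics/c0.png

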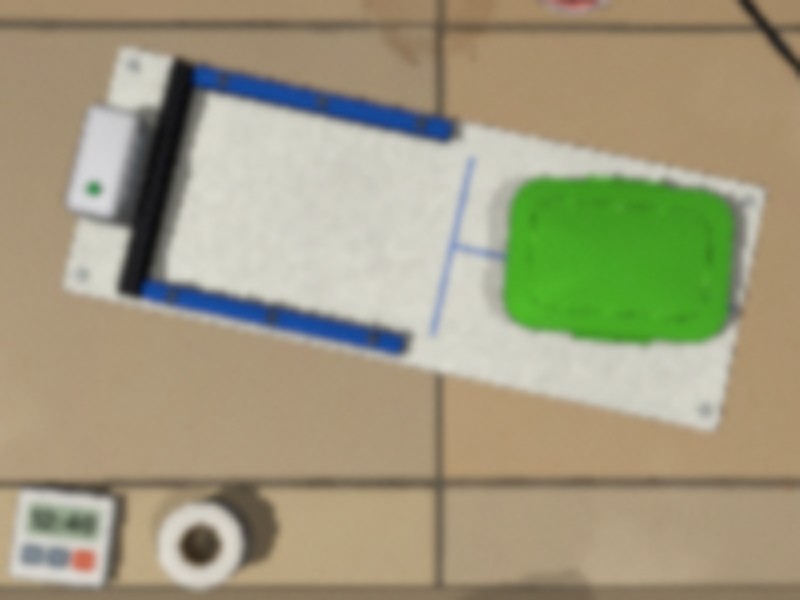

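View pics/c1.png

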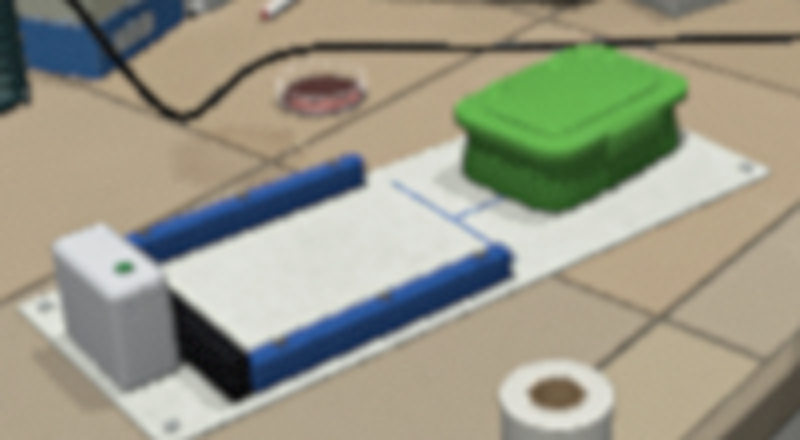

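```bash
cat >> h.py <<'E'
def kabsch(L,W):
    L=np.array(L,float);W=np.array(W,float);a=L-L.mean(0);b=W-W.mean(0)
    th=np.arctan2((a[:,0]*b[:,1]-a[:,1]*b[:,0]).sum(),(a*b).sum())
    R=np.array([[np.cos(th),-np.sin(th)],[np.sin(th),np.cos(th)]])
    t=W.mean(0)-R@L.mean(0); return th,R,t,W-(L@R.T+t)
def green(im):
    h=cv2.cvtColor(im,cv2.COLOR_RGB2HSV); m=cv2.inRange(h,(45,120,50),(75,255,255))
    cs,_=cv2.findContours(m,0,cv2.CHAIN_APPROX_NONE); return max(cs,key=cv2.contourArea)[:,0,:]
E
python3 - <<'E'
from h import *
im=cv2.imread("pics/top0.png")[:,:,::-1].copy()
f=lambda a:(np.array(a)+.5)/4-.5+np.array([140,150])
f1=lambda a:(np.array(a)+.5)/4-.5+np.array([155,170])
pc=f([(123,47),(67,290),(716,431),(765,187)])
L=[(235,-82),(235,82),(-200,82),(-200,-82)]
W=ray("top",pc,4)
th,R,t,res=kabsch(L,W); print("plate",np.degrees(th),t,res.round(1))
# rail top mouth ends
W2=ray("top",f([(456,122),(451,138),(408,333),(405,352)]),26)
print("rails lane",((W2-t)@R).round(1))
print("T", ((ray("top",f([(453,247)]),4)-t)@R).round(1))
W3=ray("scene",f1([(767,171),(20,305)]),4); print("scene corners in lane",((W3-t)@R).round(1))
g=green(im); 
w=ray("top",g,50); l=(w-t)@R
r=cv2.minAreaRect(l.astype(np.float32)); print("box lane",r)
for n,z in [("timer",0)]: pass
print("bystanders",ray("top",[[155,284],[190,286],[284,141],[387,284]],20).round())
E
```

```text
plate 77.89237812772065 [536.62597693 113.1253924 ] [[-0.6 -1.2]
 [ 0.1 -3.1]
 [ 0.5  1.8]
 [-0.   2.4]]
rails lane [[  9.  -76.6]
 [  9.9 -65.7]
 [  9.7  62.6]
 [  8.9  74.8]]
T [[-5.6  0.9]]
scene corners in lane [[-192.9   87.7]
 [ 235.4  -74.9]]
box lane ((-110.93244171142578, -9.546379089355469), (139.47911071777344, 100.07962799072266), 7.428623676300049)
bystanders [[ 349.  353.]
 [ 344.  265.]
 [ 718.   27.]
 [ 347. -236.]]
```

>>> drive_tool:
  motion:
    - [[0.003,0.03,0],[0,0,-0.058]]
    - [[0.003,0.03,0],[0,0,-0.058]]
    - [[0.003,0.03,0],[0,0,-0.058]]
    - [[0.003,0.03,0],[0,0,-0.058]]
    - [[0.003,0.03,0],[0,0,-0.058]]
    - [[0.003,0.03,0],[0,0,-0.058]]
    - [[0.003,0.03,0],[0,0,-0.058]]
    - [[0.003,0.03,0],[0,0,-0.058]]
    - [[0.003,0.03,0],[0,0,-0.058]]
    - [[0.003,0.03,0],[0,0,-0.058]]
  claw: 0.66

```text
time_s: 0.93
ee_pos: [238.5, -234.1, 213.7]
ee_rot: [180.0, 0.0, -102.1]
force: [0.7, -0.5, 0.7]
gripper_width: 60.0
```

>>> drive_tool:
  motion:
    - [[0.036,0.022,0],[0,0,0]]
    - [[0.036,0.022,0],[0,0,0]]
    - [[0.036,0.022,0],[0,0,0]]
    - [[0.036,0.022,0],[0,0,0]]
    - [[0.036,0.022,0],[0,0,0]]
    - [[0.036,0.022,0],[0,0,0]]
    - [[0.036,0.022,0],[0,0,0]]
    - [[0.036,0.022,0],[0,0,0]]
    - [[0.036,0.022,0],[0,0,0]]
    - [[0.036,0.022,0],[0,0,0]]

```text
time_s: 1.77
ee_pos: [595.6, -16.9, 213.4]
ee_rot: [179.9, -0.0, -101.9]
force: [0.6, -0.5, 0.5]
gripper_width: 60.2
```

Run:
```python
from h import *
s=env.state();print(s['time_s'],s['ee_pos'],s['ee_rot'],s['gripper_width'],s['qpos'])
p=env.camera_params("wrist"); print(p)
im=env.grab_frame("wrist"); cv2.imwrite("pics/w1.png",im[:,:,::-1])
im=env.grab_frame("top"); cv2.imwrite("pics/top1.png",im[:,:,::-1])
np.save("p1.npy",p,allow_pickle=True)
```

```text
1.7667 [595.64378921 -16.8689618  213.3741084 ] [ 1.79939020e+02 -2.46248549e-02 -1.01892250e+02] 60.247504261376065 [-2.71982069e+00  2.02572916e+01  8.68073928e+01 -1.52559670e-02
  7.29994422e+01  9.91769108e+01]
{'fov_y': 62.91452320657729, 'cx': 279.7564045936475, 'cy': 210.9455628455472, 'pose': array([[-2.06659590e-01, -9.41489541e-01, -2.66250369e-01,
         6.70511255e+02],
       [-9.78408649e-01,  1.99662501e-01,  5.33985112e-02,
        -3.17484124e+01],
       [ 2.88607489e-03,  2.71536978e-01, -9.62423680e-01,
         3.84295861e+02],
       [ 0.00000000e+00,  0.00000000e+00,  0.00000000e+00,
         1.00000000e+00]])}
```

View pics/w1.png

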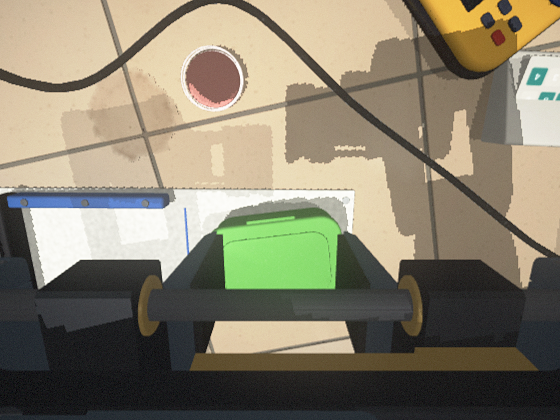

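View pics/top1.png

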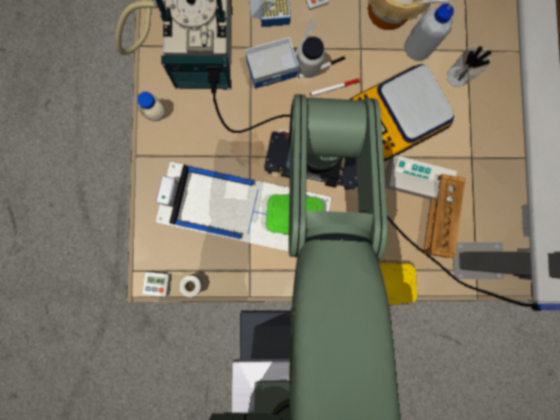

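Run:
```python
from h import *
p=np.load("p1.npy",allow_pickle=True).item()
R_=77.89; th=np.radians(R_); R=np.array([[np.cos(th),-np.sin(th)],[np.sin(th),np.cos(th)]]); t=np.array([536.6,113.1])
l=lambda px,z:((ray("wrist",px,z,p)-t)@R).round(1)
print("corner(-200,-82)",l([[353,190]],4)); print("rail top far edge ends",l([[173,191],[168,208]],26)); print("T line",l([[186,208],[188,252]],4))
im=cv2.imread("pics/w1.png"); cv2.imwrite("pics/w1c.png",cv2.resize(im[180:300,0:400],None,fx=2,fy=2,interpolation=cv2.INTER_CUBIC))
```

```text
corner(-200,-82) [[-197.8  -78.9]]
rail top far edge ends [[ -1.  -82.1]
 [  5.9 -63.3]]
T line [[ -7.4 -57.3]
 [ -5.9  -3. ]]
```

View pics/w1c.png

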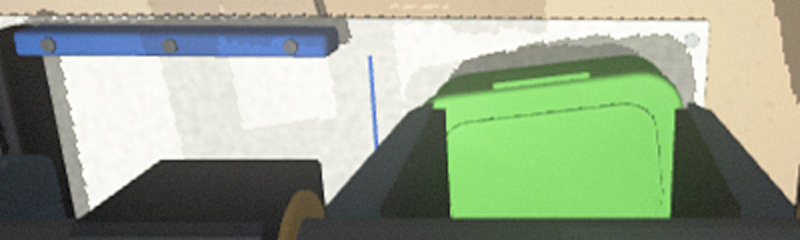

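>>> drive_tool:
  motion:
    - [[0.0014,0,-0.019],[0,0,0]]
    - [[0.0014,0,-0.019],[0,0,0]]
    - [[0.0014,0,-0.019],[0,0,0]]
    - [[0.0014,0,-0.019],[0,0,0]]
    - [[0.0014,0,-0.019],[0,0,0]]
    - [[0.0014,0,-0.019],[0,0,0]]
    - [[0.0014,0,-0.019],[0,0,0]]
    - [[0.0014,0,-0.019],[0,0,0]]
    - [[0.0014,0,-0.019],[0,0,0]]
    - [[0,0,-0.019],[0,0,0]]

```text
time_s: 2.7
ee_pos: [606.3, -19.0, 23.0]
ee_rot: [180.0, -0.0, -102.0]
force: [-0.8, -0.5, -0.6]
gripper_width: 60.5
```

Run:
```python
from h import *
s=env.state();print(s['time_s'],s['ee_pos'],s['ee_rot'],s['gripper_width'],s['force'])
im=env.grab_frame("scene"); cv2.imwrite("pics/s2.png",cv2.resize(im[130:290,150:400,::-1],None,fx=3,fy=3,interpolation=cv2.INTER_CUBIC))
```

```text
2.7 [606.253044   -19.00745886  23.01016447] [ 1.79960447e+02 -2.27607176e-02 -1.01950437e+02] 60.481079292219604 [-0.75533185 -0.51723468 -0.5503395 ]
```

View pics/s2.png

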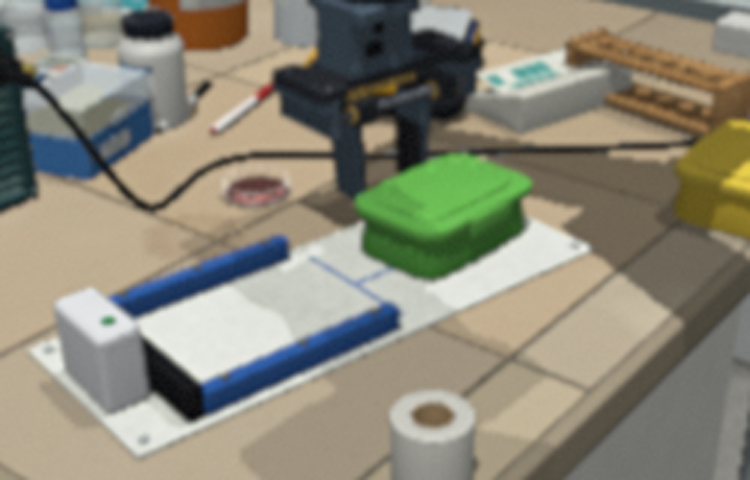

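>>> drive_tool:
  motion:
    - [[-0.0028,0.0006,0],[0,0,0]]
    - [[-0.0028,0.0006,0],[0,0,0]]
    - [[-0.0028,0.0006,0],[0,0,0]]
    - [[-0.0028,0.0006,0],[0,0,0]]
    - [[-0.0028,0.0006,0],[0,0,0]]
    - [[-0.0028,0.0006,0],[0,0,0]]
    - [[-0.0028,0.0006,0],[0,0,0]]
    - [[-0.0028,0.0006,0],[0,0,0]]
    - [[-0.0028,0.0006,0],[0,0,0]]
    - [[-0.0028,0.0006,0],[0,0,0]]

```text
time_s: 3.58
ee_pos: [579.2, -12.5, 24.2]
ee_rot: [-179.9, -0.0, -101.9]
force: [2.0, -1.4, 1.8]
gripper_width: 59.8
```

Run:
```python
from h import *
s=env.state();print(s['time_s'],s['ee_pos'],s['ee_rot'],s['gripper_width'],s['force'])
im=env.grab_frame("scene"); cv2.imwrite("pics/s3.png",cv2.resize(im[130:290,150:400,::-1],None,fx=3,fy=3,interpolation=cv2.INTER_CUBIC))
im=env.grab_frame("top"); cv2.imwrite("pics/t3.png",cv2.resize(im[130:290,150:400,::-1],None,fx=3,fy=3,interpolation=cv2.INTER_CUBIC))
```

```text
3.5833 [579.21385335 -12.5176632   24.22679182] [-1.79940400e+02 -5.65132454e-03 -1.01919704e+02] 59.78217264919633 [ 1.9700161  -1.38140763  1.781451  ]
```

View pics/s3.png

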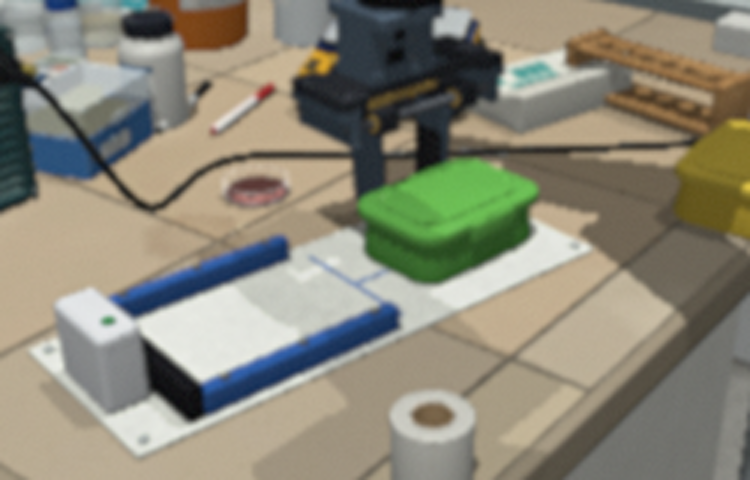

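View pics/t3.png

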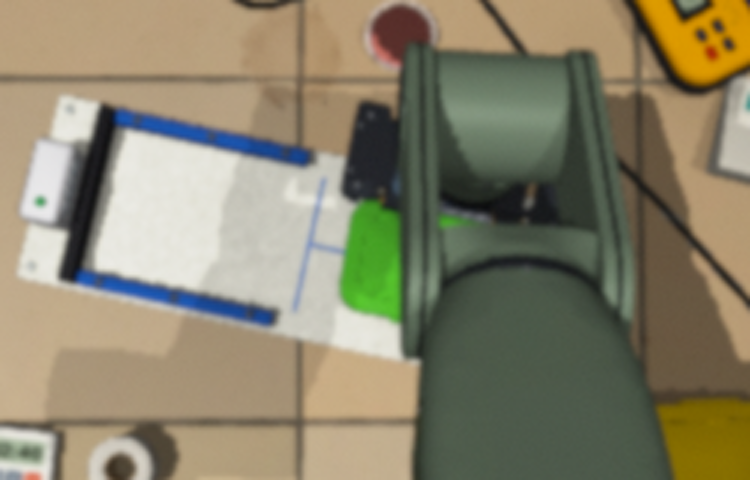

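>>> drive_tool:
  motion:
    - [[0.01,-0.002,0],[0,0,0]]
    - [[0.01,-0.002,0],[0,0,0]]
    - [[0.01,-0.002,0],[0,0,0]]
    - [[0.005,-0.001,0.01],[0,0,0]]
    - [[0,0,0.025],[0,0,0]]
    - [[0,0,0.03],[0,0,0]]
    - [[0,0,0.03],[0,0,0]]
    - [[0,0,0.03],[0,0,0]]
    - [[0,-0.01,0.02],[0,0,0.05]]
    - [[0,-0.02,0.01],[0,0,0.1]]

```text
time_s: 4.52
ee_pos: [616.5, -48.4, 182.6]
ee_rot: [-179.7, 0.0, -93.0]
force: [0.5, 0.1, 0.3]
gripper_width: 60.2
```

>>> drive_tool:
  motion:
    - [[0,-0.02,0],[0,0,0.12]]
    - [[0,-0.02,0],[0,0,0.12]]
    - [[-0.01,-0.02,0],[0,0,0.12]]
    - [[-0.02,-0.01,0],[0,0,0.12]]
    - [[-0.02,0,0],[0,0,0.12]]
    - [[-0.02,0,0],[0,0,0.12]]
    - [[-0.02,0,0],[0,0,0.12]]
    - [[-0.02,0,0],[0,0,0.12]]
    - [[-0.015,0,0],[0,0,0.12]]
    - [[0,0,0],[0,0,0.12]]

```text
time_s: 5.35
ee_pos: [486.8, -119.5, 179.0]
ee_rot: [180.0, 0.2, -24.3]
force: [0.1, 1.1, -0.2]
gripper_width: 60.3
```

Run:
```python
from h import *
s=env.state();print(s['time_s'],s['ee_pos'],s['ee_rot'],s['gripper_width'],s['force'])
p=env.camera_params("wrist"); np.save("p4.npy",p,allow_pickle=True)
im=env.grab_frame("wrist"); cv2.imwrite("pics/w4.png",im[:,:,::-1])
im=env.grab_frame("top"); cv2.imwrite("pics/t4.png",cv2.resize(im[130:290,150:400,::-1],None,fx=3,fy=3,interpolation=cv2.INTER_CUBIC)); cv2.imwrite("pics/t4full.png",im[:,:,::-1])
th=np.radians(77.89); R=np.array([[np.cos(th),-np.sin(th)],[np.sin(th),np.cos(th)]]); t=np.array([536.6,113.1])
print(cv2.minAreaRect(((ray("top",green(im),50)-t)@R).astype(np.float32)))
print("tcp lane",(s['ee_pos'][:2]-t)@R)
```

```text
5.35 [ 486.7555721  -119.4966953   178.97971522] [ 1.79971837e+02  1.51798203e-01 -2.42893245e+01] 60.313304108855 [ 0.13676734  1.06053903 -0.24156822]
((-107.97554016113281, -0.23537445068359375), (139.33151245117188, 101.39531707763672), 2.8232619762420654)
tcp lane [-2.37877460e+02 -6.10564053e-02]
```

View pics/t4.png

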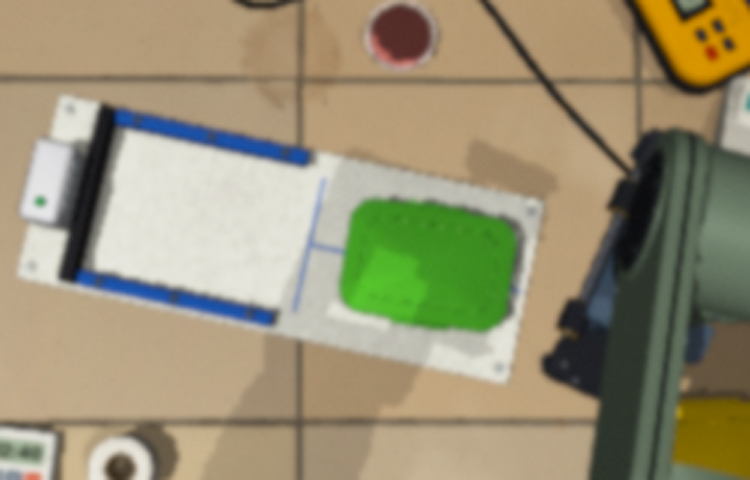

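View pics/w4.png

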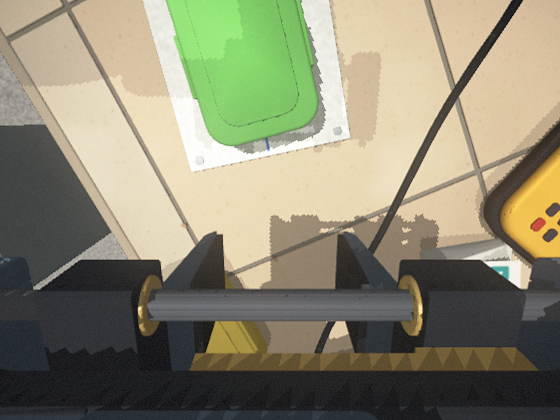

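>>> drive_tool:
  motion:
    - [[0,0,-0.0157],[0,0,0.0213]]
    - [[0,0,-0.0157],[0,0,0.0213]]
    - [[0,0,-0.0157],[0,0,0.0213]]
    - [[0,0,-0.0157],[0,0,0.0213]]
    - [[0,0,-0.0157],[0,0,0.0213]]
    - [[0,0,-0.0157],[0,0,0.0213]]
    - [[0,0,-0.0157],[0,0,0.0213]]
    - [[0,0,-0.0157],[0,0,0.0213]]
    - [[0,0,-0.0157],[0,0,0.0213]]
    - [[0,0,-0.0157],[0,0,0.0213]]
  claw: 0.48

```text
time_s: 6.28
ee_pos: [490.4, -119.7, 21.0]
ee_rot: [-180.0, -0.0, -12.5]
force: [-0.2, 0.8, 0.1]
gripper_width: 43.7
```

Run:
```python
from h import *
s=env.state();print(s['time_s'],s['ee_pos'],s['ee_rot'],s['gripper_width'],s['force'])
th=np.radians(77.89); R=np.array([[np.cos(th),-np.sin(th)],[np.sin(th),np.cos(th)]]); t=np.array([536.6,113.1])
print("tcp lane",(s['ee_pos'][:2]-t)@R)
im=env.grab_frame("wrist"); cv2.imwrite("pics/w5.png",im[:,:,::-1])
```

```text
6.2833 [ 490.41999598 -119.69983408   20.97551366] [-1.79991295e+02 -3.80505741e-02 -1.25230928e+01] 43.65400555793272 [-0.23474213  0.76628014  0.11098736]
tcp lane [-237.30732155   -3.68655086]
```

View pics/w5.png

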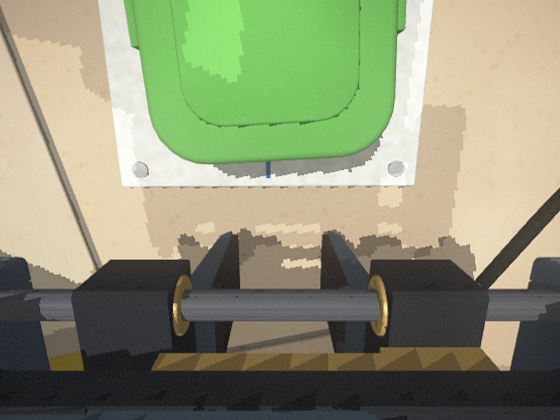

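>>> drive_tool:
  motion:
    - [[0.0013,0.0079,0],[0,0,0.0007]]
    - [[0.0013,0.0079,0],[0,0,0.0007]]
    - [[0.0013,0.0079,0],[0,0,0.0007]]
    - [[0.0013,0.0079,0],[0,0,0.0007]]
    - [[0.0013,0.0079,0],[0,0,0.0007]]
    - [[0.0013,0.0079,0],[0,0,0.0007]]
    - [[0.0013,0.0079,0],[0,0,0.0007]]
    - [[0.0013,0.0079,0],[0,0,0.0007]]
    - [[0.0013,0.006,0],[0,0,0.0007]]
    - [[0.0005,0.003,0],[0,0,0.0007]]

```text
time_s: 7.17
ee_pos: [501.6, -46.4, 22.2]
ee_rot: [-180.0, -0.0, -11.9]
force: [0.4, -3.0, 1.9]
gripper_width: 43.8
```

```bash
cat > m.py <<'E'
from h import *
import sys
k=sys.argv[1]
s=env.state();print(s['time_s'],s['ee_pos'],s['ee_rot'],s['gripper_width'],s['force'])
th=np.radians(77.89); R=np.array([[np.cos(th),-np.sin(th)],[np.sin(th),np.cos(th)]]); t=np.array([536.6,113.1])
print("tcp lane",(s['ee_pos'][:2]-t)@R)
im=env.grab_frame("wrist"); cv2.imwrite(f"pics/w{k}.png",im[:,:,::-1])
im=env.grab_frame("top"); cv2.imwrite(f"pics/t{k}.png",cv2.resize(im[130:290,150:400,::-1],None,fx=3,fy=3,interpolation=cv2.INTER_CUBIC))
print(cv2.minAreaRect(((ray("top",green(im),50)-t)@R).astype(np.float32)))
E
python3 m.py 6
```

```text
7.1667 [501.63832342 -46.43066856  22.18498717] [-1.79998157e+02 -4.51899419e-02 -1.19313594e+01] 43.75085752801485 [ 0.39202402 -2.97857604  1.85617657]
tcp lane [-163.3151573     0.71584794]
((-67.3660888671875, -1.5365867614746094), (125.77401733398438, 101.24922943115234), 0.9616750478744507)
```

View pics/w6.png

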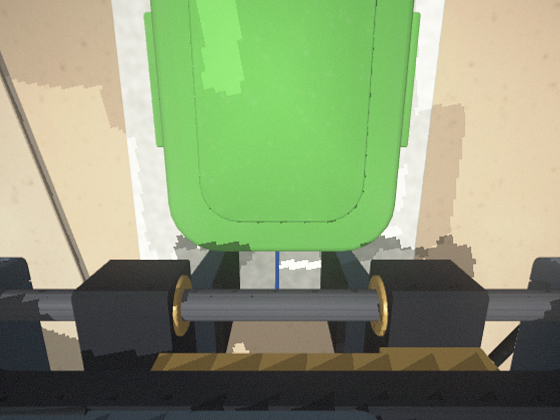

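View pics/t6.png

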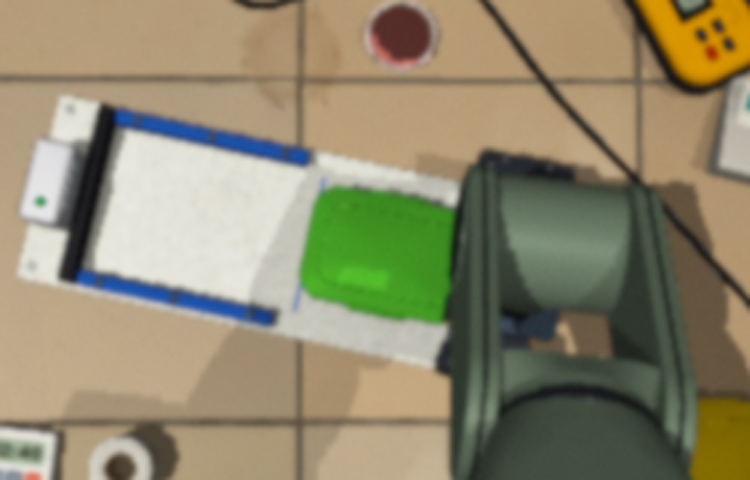

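>>> drive_tool:
  motion:
    - [[0.0017,0.0078,0],[0,0,0]]
    - [[0.0017,0.0078,0],[0,0,0]]
    - [[0.0017,0.0078,0],[0,0,0]]
    - [[0.0017,0.0078,0],[0,0,0]]
    - [[0.0017,0.0078,0],[0,0,0]]
    - [[0.0017,0.0078,0],[0,0,0]]
    - [[0.0016,0.0078,0],[0,0,0]]
    - [[0.0016,0.0078,0],[0,0,0]]
    - [[0.001,0.005,0],[0,0,0]]
    - [[0.0006,0.003,0],[0,0,0]]

```text
time_s: 8.1
ee_pos: [516.3, 24.1, 21.9]
ee_rot: [-180.0, -0.0, -11.9]
force: [-0.1, -1.8, -0.3]
gripper_width: 43.6
```

```bash
python3 m.py 7
```

```text
8.1 [516.34545174  24.05162724  21.91712641] [-1.79996272e+02 -1.13088747e-03 -1.19316418e+01] 43.649421122375095 [-0.08849509 -1.80079904 -0.33842812]
tcp lane [-91.31593274   1.12242821]
((15.211315155029297, 0.45037078857421875), (108.55216217041016, 102.20270538330078), 6.616421699523926)
```

View pics/w7.png

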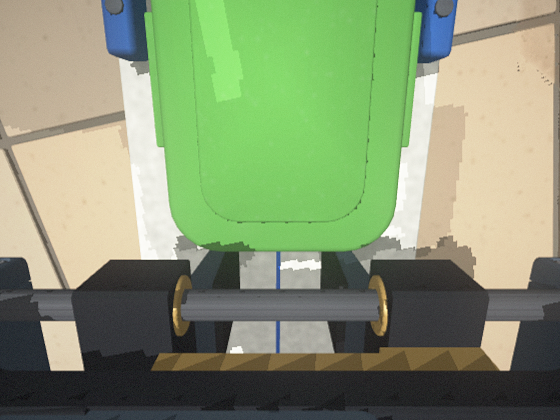

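View pics/t7.png

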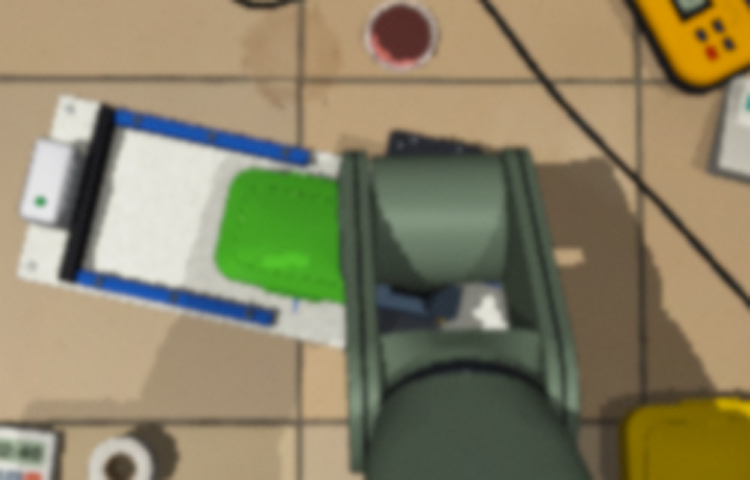

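>>> drive_tool:
  motion:
    - [[0.0016,0.0078,0],[0,0,0]]
    - [[0.0016,0.0078,0],[0,0,0]]
    - [[0.0016,0.0078,0],[0,0,0]]
    - [[0.0016,0.0078,0],[0,0,0]]
    - [[0.0016,0.0078,0],[0,0,0]]
    - [[0.0016,0.0078,0],[0,0,0]]
    - [[0.0016,0.0078,0],[0,0,0]]
    - [[0.0016,0.0078,0],[0,0,0]]
    - [[0.0016,0.0078,0],[0,0,0]]
    - [[0.001,0.005,0],[0,0,0]]

```text
time_s: 9.03
ee_pos: [531.9, 99.4, 22.0]
ee_rot: [-180.0, -0.0, -11.9]
force: [-0.3, -2.3, -0.1]
gripper_width: 44.0
```

```bash
python3 m.py 8
```

```text
9.0333 [531.91633013  99.42654327  22.01492812] [-1.79988043e+02 -2.11119974e-02 -1.19431220e+01] 43.962328283426075 [-0.30756453 -2.33965979 -0.14583462]
tcp lane [-14.35175975   1.7108987 ]
((111.208740234375, 5.221279144287109), (71.90451049804688, 103.86162567138672), 13.109533309936523)
```

View pics/w8.png

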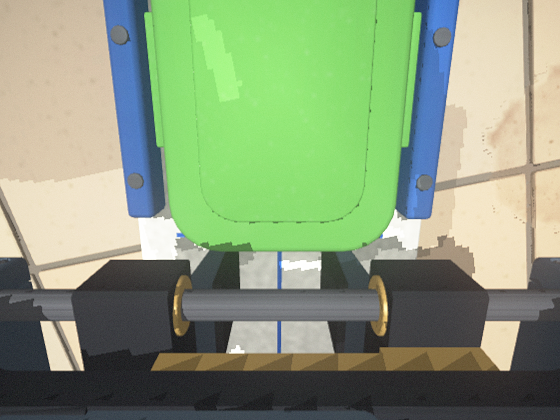

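View pics/t8.png

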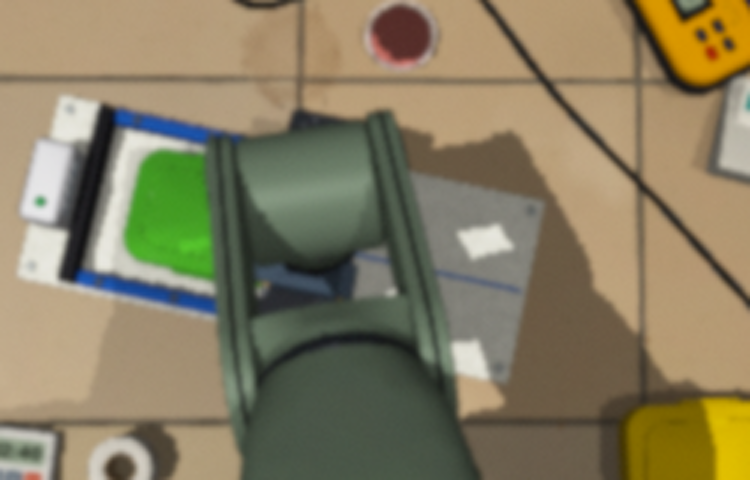

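>>> drive_tool:
  motion:
    - [[0.0011,0.0054,0],[0,0,0]]
    - [[0.0011,0.0054,0],[0,0,0]]
    - [[0.0011,0.0054,0],[0,0,0]]
    - [[0.0011,0.0054,0],[0,0,0]]
    - [[0.0011,0.0054,0],[0,0,0]]
    - [[0.0002,0.001,0],[0,0,0]]
    - [[0.0002,0.001,0],[0,0,0]]
    - [[0.0002,0.001,0],[0,0,0]]
    - [[0.0002,0.001,0],[0,0,0]]
    - [[0.0002,0.001,0],[0,0,0]]

```text
time_s: 9.97
ee_pos: [538.1, 130.3, 22.0]
ee_rot: [180.0, 0.0, -12.0]
force: [-0.9, -1.7, -0.1]
gripper_width: 44.0
```

```bash
python3 m.py 9
```

```text
9.9667 [538.06734084 130.28719276  21.96463536] [ 1.79994959e+02  3.36001614e-04 -1.19836430e+01] 43.99042469360285 [-0.89890974 -1.72044996 -0.05704582]
tcp lane [17.1125522   2.17100011]
((152.0392608642578, 5.164691925048828), (61.912227630615234, 101.41393280029297), 13.273530006408691)
```

View pics/t9.png

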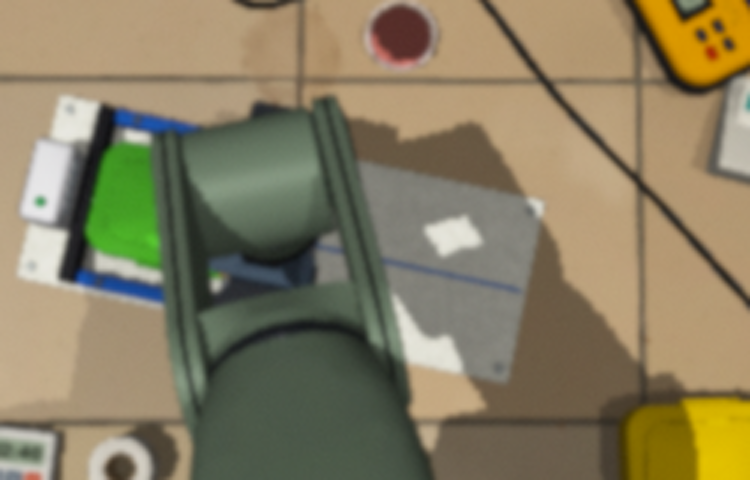

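>>> drive_tool:
  motion:
    - [[0.0002,0.001,0],[0,0,0]]
    - [[0.0002,0.001,0],[0,0,0]]
    - [[0.0002,0.001,0],[0,0,0]]
    - [[0.0002,0.001,0],[0,0,0]]
    - [[0,0,0],[0,0,0]]
    - [[0,0,0],[0,0,0]]
    - [[0,0,0],[0,0,0]]
    - [[0,0,0],[0,0,0]]
    - [[0,0,0],[0,0,0]]
    - [[0,0,0],[0,0,0]]

```text
time_s: 10.9
ee_pos: [538.7, 133.9, 22.0]
ee_rot: [180.0, 0.0, -12.0]
force: [-2.0, -5.2, 1.3]
gripper_width: 43.8
```

>>> drive_tool:
  motion:
    - [[0.0002,0.001,0],[0,0,0]]
    - [[0.0002,0.001,0],[0,0,0]]
    - [[0,0,0],[0,0,0]]
    - [[0,0,0],[0,0,0]]
    - [[0,0,0],[0,0,0]]
    - [[0,0,0],[0,0,0]]
    - [[0,0,0],[0,0,0]]
    - [[0,0,0],[0,0,0]]
    - [[0,0,0],[0,0,0]]
    - [[0,0,0],[0,0,0]]

```text
time_s: 11.73
ee_pos: [538.4, 134.0, 22.0]
ee_rot: [179.8, 0.1, -12.0]
force: [-2.0, -11.2, 4.5]
gripper_width: 43.7
```

```bash
python3 m.py 10
```

```text
11.7333 [538.43179921 134.00844695  22.04476441] [ 1.79776914e+02  6.90471910e-02 -1.19646444e+01] 43.662780762573675 [ -2.04086756 -11.23840558   4.53734351]
tcp lane [20.8274554   2.59533116]
((157.1656951904297, 4.981754302978516), (56.97732162475586, 103.78251647949219), 13.285250663757324)
```

View pics/w10.png

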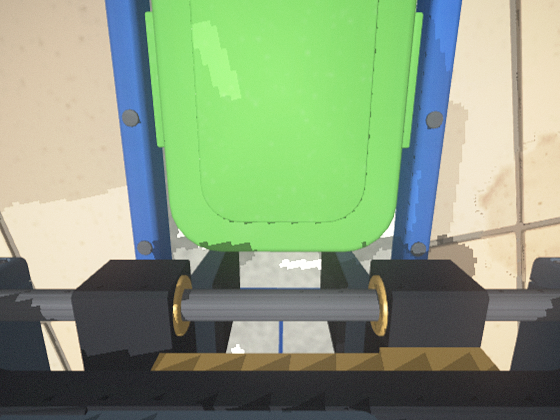

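View pics/t10.png

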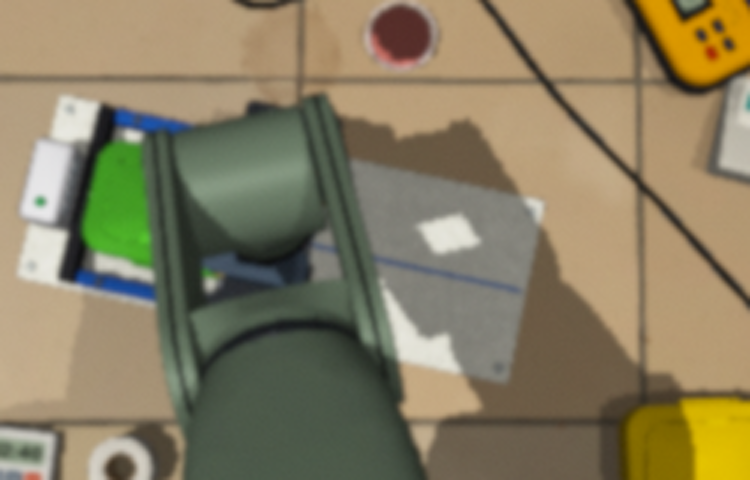

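>>> drive_tool:
  motion:
    - [[-0.001,-0.005,0],[0,0,0]]
    - [[-0.0021,-0.0098,0],[0,0,0]]
    - [[-0.0021,-0.0098,0],[0,0,0]]
    - [[-0.0021,-0.0098,0],[0,0,0]]
    - [[-0.0021,-0.0098,0],[0,0,0]]
    - [[-0.004,-0.0196,0],[0,0,0]]
    - [[-0.004,-0.0196,0.01],[0,0,0]]
    - [[-0.004,-0.0196,0.02],[0,0,0]]
    - [[-0.004,-0.0196,0.03],[0,0,0]]
    - [[-0.004,-0.0196,0.03],[0,0,0]]

```text
time_s: 12.67
ee_pos: [508.6, -7.3, 112.3]
ee_rot: [180.0, 0.1, -12.0]
force: [1.2, 0.4, 0.5]
gripper_width: 44.0
```

>>> drive_tool:
  motion:
    - [[0,-0.02,0.02],[0,0,0]]
    - [[0,-0.02,0.02],[0,0,0]]
    - [[0,-0.02,0.02],[0,0,0]]
    - [[0,-0.02,0.01],[0,0,0]]
    - [[0,-0.01,0],[0,0,0]]
    - [[0,0,0],[0,0,0]]
    - [[0,0,0],[0,0,0]]
    - [[0,0,0],[0,0,0]]
    - [[0,0,0],[0,0,0]]
    - [[0,0,0],[0,0,0]]

```text
time_s: 13.5
ee_pos: [509.6, -94.9, 181.2]
ee_rot: [-180.0, 0.1, -11.9]
force: [-0.9, -0.5, -0.2]
gripper_width: 44.0
```

```bash
python3 m.py 11
python3 - <<'E'
from h import *
im=env.grab_frame("scene"); cv2.imwrite("pics/s11.png",cv2.resize(im[170:290,140:350,::-1],None,fx=3.8,fy=3.8,interpolation=cv2.INTER_CUBIC))
E
```

```text
13.5 [509.57744263 -94.90145455 181.16983493] [-1.79984910e+02  9.12371363e-02 -1.19035531e+01] 43.98345855822619 [-0.89565154 -0.51575171 -0.16672919]
tcp lane [-209.04176368  -17.2152473 ]
((111.37210083007812, -0.3988075256347656), (144.33604431152344, 100.54725646972656), 0.8866145610809326)
```

View pics/t11.png

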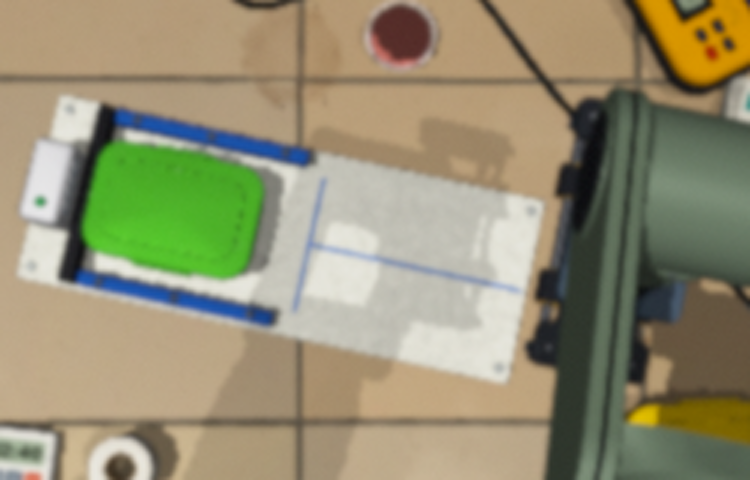

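View pics/s11.png

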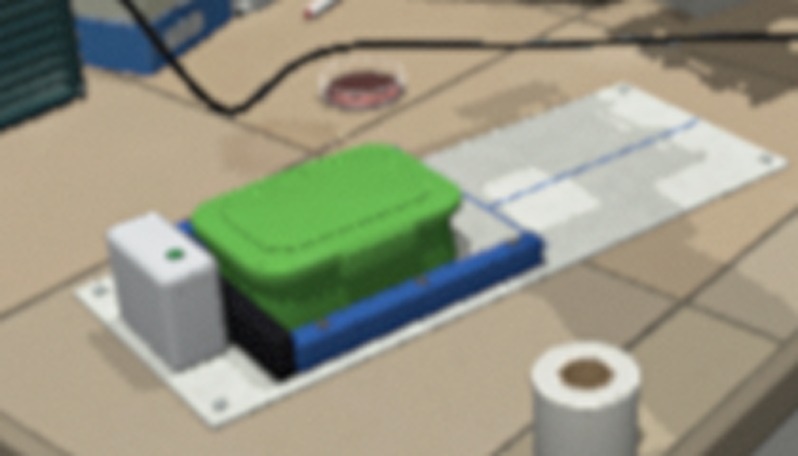

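```bash
python3 -c "
from workcell import env
print(env.job_done())"
```

```text
the job is handed in; nothing more can be done
None
```

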